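# Lap a knife blank held in the vise

### The job

Take the lapping block with the orange handle and sweep it along the knife blank on the sloping sprung jig in the vise, from the tang end all the way to the pointed end, with its sole flat on the blade, centred on it and pressing steadily so that the bed gives by about half its travel but never goes down to its stop. Then set the block down, sole down, in the middle of the green mat without dropping it, and leave the other things on the bench where they are.

Things in the scene. Friction and masses are not known exactly. Their poses are not given: they have to be found in the camera images.
- fine_block: Lapping block to use: grey sole and pale wood base 50 (its x) x 80 (its y) x 20 mm high, with a bright orange bar handle along y on top, 24 mm wide (x), 70 mm long (y), from 20 to 64 mm above the sole. 0.25 kg or so, loose. Origin at the centre of the sole's underside, z up out of the handle.
- coarse_block: A second block of the same shape with a blue handle, not to be used; loose. Same origin and axes.
- vise: Blue bench vise fixed to the bench, 170 (its x) x 120 mm, jaw tops 96 mm high; screw handle out to x=+130 mm at 62 mm height. Holds a wooden jig with a 200 x 70 mm board sloping 30 deg, facing up and towards the vise's -x (about the robot's left, world +y). Origin at bench level under the blade's centre, z up.
- blade_mid (a point): Centre of the upper face of the bright steel knife blank on the jig's cork bed, 170 mm above the bench when unpressed; moves with the bed. y: along the blade towards its point (away from the robot); x: up the slope; z: square out of the face (30 deg from vertical). Flat face 190 mm long (y -95 to +95 mm), 46 wide; beyond y=+95 a 23 mm triangular point, beyond y=-95 a dark riveted tang 50 mm long.
- bed (a joint): How far the sprung cork bed with the blade is pressed in, square to its face (m): 0 free, 0.014 at its stop. Starting it takes about 2 N, then 0.8 N per mm (about 7 N at 7 mm).
- mat: Flat green mat 140 (its x) x 160 (its y) x 3 mm thick fixed on the bench. Origin at the centre of its underside.
- jar: Bystander: closed amber jar with a steel cap, diameter 68 mm, 110 mm high, loose. Origin at the centre of its bottom.
- hammer: Bystander: hammer 200 mm long lying on the bench, loose. Its handle points to its -x.
There are look-alikes about, which are no part of the job. There is more than one size of the mat; the one meant has the size given above.

How it is judged (in metres and radians):
On the way, in this order (a step that is already met when the one before it is completed fails the run):
1. orange block on the blade, its centre 40 to 80 mm to the tang side of the middle; flat (8 deg), centred across within 12 mm, bed pressed in over 3 mm (y of fine_block in the frame of blade_mid between -0.08 and -0.04 m and x of fine_block in the frame of blade_mid between -0.012 and 0.012 m and angle between the z axis of fine_block and the z axis of blade_mid, either way round below 0.14 rad and contact force between fine_block and vise above 2 N and value of joint bed above 0.003 m), for 0.2 s.
2. then its centre 10 to 30 mm to the tang side of the middle, still flat, centred and pressed (y of fine_block in the frame of blade_mid between -0.03 and -0.01 m and x of fine_block in the frame of blade_mid between -0.012 and 0.012 m and angle between the z axis of fine_block and the z axis of blade_mid, either way round below 0.14 rad and contact force between fine_block and vise above 2 N and value of joint bed above 0.003 m), for 0.05 s.
3. then its centre 10 to 30 mm to the point side of the middle, still flat, centred and pressed (y of fine_block in the frame of blade_mid between 0.01 and 0.03 m and x of fine_block in the frame of blade_mid between -0.012 and 0.012 m and angle between the z axis of fine_block and the z axis of blade_mid, either way round below 0.14 rad and contact force between fine_block and vise above 2 N and value of joint bed above 0.003 m), for 0.05 s.
4. then at the pointed end, its centre 40 to 80 mm past the middle, still flat, centred and pressed (y of fine_block in the frame of blade_mid between 0.04 and 0.08 m and x of fine_block in the frame of blade_mid between -0.012 and 0.012 m and angle between the z axis of fine_block and the z axis of blade_mid, either way round below 0.14 rad and contact force between fine_block and vise above 2 N and value of joint bed above 0.003 m), for 0.2 s.
At the end, for the whole second after the job is handed in: The orange block rests sole down on the green mat, its centre within 30 mm of the mat's centre, upright within 6 degrees, released and at rest; the bed is free again (pressed in less than 2 mm) (horizontal distance between fine_block and mat below 0.03 m and angle between fine_block's own z axis and vertical below 0.1 rad and height (world z) of fine_block between 0.001 and 0.006 m and linear speed of fine_block below 0.02 m/s and contact force between fine_block and mat above 0.5 N and value of joint bed below 0.002 m); the robot touches nothing.
It fails at once if the sprung bed is pressed in more than 12.5 mm, nearly to its stop (value of joint bed above 0.0125 m).
It fails at once if the orange block is dropped: it falls at over 0.5 m/s out of the fingers (contact force between the fingers and fine_block below 0.05 N and linear speed of fine_block above 0.5 m/s).
It fails at once if the blue-handled block, the jar or the hammer is moved by more than 25 mm, or the jar tipped (distance of any of coarse_block, jar, hammer from where it was at the start of the episode above 0.025 m or angle between jar's own z axis and vertical above 0.3 rad).
It also fails if it takes over 64 s, if anything falls off the work surface, if the arm or the gripper's body presses on something with over 40 N, if the wrist force passes 120 N, or if a joint passes its speed limit or range.

### The arm

A 6-joint arm with a two-finger parallel gripper is mounted at the origin on the work surface. World frame = base frame: x ahead of the robot, y to its left, z up, the work surface at z = 0. Lengths are in mm, angles in rad, forces in N, time in s.
With the tool pointing down it reaches from about 375 to 925 mm from the base axis. Payload 5.7 kg.
Tool frame: the origin (TCP) lies midway between the tips of the shut fingers; the grasp point (between the pads) lies 19 mm behind it; z points along the fingers, y is the line along which they close (so a half turn about z gives the same grasp; the last joint's range is limited). The gripper opens to 85 mm and grips with 20 to 120 N. Pads are 22 mm wide; open, the fingers measure 114 mm over their backs; the gripper's body (76 mm by 85 mm) begins 54 mm behind the grasp point. The pads swing forward as they close: fully open they stand 13 mm farther back than shut.
Start: joints at [1.2, 0.359, 1.51, -0, 1.272, -0.115], TCP at [151.806, 580.447, 231.267] pointing down, gripper open.
Joint ranges: [-2.97, 2.97], [-1.01, 2.36], [0.21, 2.38], [-0.96, 4.11], [0.2, 2.71], [-2.98, 2.98]. Speed limits (rad/s): [2.39, 2.39, 3.14, 3.14, 3.14, 3.14].

### API

Orientations are given as a unit quaternion [x, y, z, w].
In Python, from workcell import robot, snapshot, calibration, models gives the robot as it stands.
- The arm moves only by the tool step_arm, never from a script. Its argument "targets" is one flat list of numbers, 5 for each row, row after row: the opening, from 0 (shut) to 1 (fully open), then the shift along the tool's x, y, z in cm, then the turn about the tool's z in rad. In form: [gripper, tx, ty, tz, twist, gripper, tx, ty, tz, twist, ...]. A call has 1 to 8 rows; each row shifts and turns the commanded pose from where the row before left it, along the tool's axes as they then stand; what a row does not reach is not made up. A row lasts 1/10 s, in which the tool goes at most 50 mm and 8.59 degrees, less where a joint would pass 70% of its speed; a pose out of reach is approached as far as the arm can. A call with a gripper value outside its range is refused whole. The fingers move at their own pace and stop on an object; "grip_force" is the grip in N (left out, the last holds). Time passes only in rows, so rows that do not move let the fingers close. It gives the time, the measured TCP pose, the force, the opening and the grip force at its end, in the units of the state.
- robot.state(): the state, without advancing time (a new reading comes with each control period).
- snapshot(name): name is "scene" or "side" or "wrist"; returns (picture, depth): 400x640x3 uint8, red, green, blue; 400x640 float32, mm along the optical axis (not along the pixel's ray), 0 where there is no reading.
- calibration(name): a dict with "intrinsics" (3x3 intrinsics, pixels), "world_to_cam" (4x4, takes a point from world to camera coordinates); the wrist camera has in their place "tool_from_camera" (4x4, takes a point from camera to tool coordinates, whose origin is the TCP and whose axes are the flange's). Camera axes: x right, y down, z forward; pixel columns grow to the right and rows downward; lengths in mm; the calibration is good to about 2 mm. A picture is of the moment at which its call begins: read the wrist's pose just before it. calibration takes no time and is no camera call.
- robot.hand_in(): hands the job in; it is judged then, once.
Trained networks look in the newest picture that a camera, given by its name, has taken for a name from the list of things; names that differ only in an ending like _2 or _b are one class to them, and where a whole thing is asked for, a point or a joint stands for the part that bears it (a point fixed in the world has none). Each returns a list of dicts, best first, with "score" (0 to 1); they miss things now and then, are a little off and sometimes report something else, mostly with a low value. They report only what shows in the picture. A call takes as long as a camera call. They do not tell look-alikes from the thing itself.
- models.masks_of(camera, query): "region" (400x640 bool, what is visible of it) and "location" ([row, column] in pixels, amid what is visible of it).
The state is a dict: "time": time; "joint_positions": joint angles; "dq": joint speeds; "joint_torque": joint torques, N m; "eef_pos": TCP position; "ee_rot": TCP orientation; "contact_force": force on the tool from outside, world axes, zero at the start; "ft_torque": the same for the moment, N m; "grip_width": finger opening in mm; "gripper_force": force on a finger pad.
Only numpy, scipy, OpenCV 4.12 (cv2) and the standard library are available. Lean on these libraries where they do the work, as an engineer would, in place of code of your own. Each camera call takes 0.05 s, during which the arm holds its last target. There are 200 camera calls.

## Working session

There is one attempt and no reset: what is moved stays moved. The work goes in short steps, Python scripts to look and compute and a tool call to move; the robot and the scene stay as the last step left them, time stands still between calls to the robot, and variables do not carry over. Pictures are saved under pics/ and viewed, at most 10 in all, crops included, and the job is handed in when it is done.

Besides the shell and the picture viewer there is one more tool, called after "Emit:" by a JSON object that holds its "method" and its "body". step_arm: Moves the arm, as the interface text tells. Its arguments: {"type":"object","properties":{"targets":{"type":"array","items":{"type":"number"}},"grip_force":{"type":"number"}},"required":["targets"]}

```bash
mkdir -p pics
cat > h.py <<'E'
import numpy as np, cv2
from workcell import robot, snapshot, calibration, models
def cloud(cam,dep):
    c=calibration(cam);K=np.array(c["intrinsics"]);T=np.linalg.inv(np.array(c["world_to_cam"]))
    v,u=np.mgrid[:400,:640];z=dep
    P=np.stack([(u-K[0,2])*z/K[0,0],(v-K[1,2])*z/K[1,1],z],-1)
    return P@T[:3,:3].T+T[:3,3]
E
python3 - <<'E'
from h import *
for cam in("scene","side"):
    im,d=snapshot(cam);cv2.imwrite(f"pics/{cam}0.png",im[...,::-1]);P=cloud(cam,d);np.savez(f"{cam}0",im=im,d=d,P=P)
    for q in("fine_block","coarse_block","vise","blade_mid","mat","jar","hammer"):
        for m in models.masks_of(cam,q)[:3]:
            r=m["region"]&(d>0);p=P[r]
            if len(p):print(cam,q,round(m["score"],2),np.round(m["location"]),r.sum(),np.median(p,0).round(),np.percentile(p,2,0).round(),np.percentile(p,98,0).round())
s=robot.state();print(s)
E
```

```text
scene fine_block 0.63 [151. 338.] 443 [411. 225.  35.] [381. 190.   2.] [439. 262.  69.]
scene coarse_block 0.73 [220. 197.] 497 [ 436. -281.   36.] [ 408. -318.    5.] [ 462. -241.   69.]
scene vise 0.74 [153. 337.] 367 [412. 226.  38.] [389. 193.   8.] [439. 257.  69.]
scene vise 0.56 [223. 278.] 3396 [597. -75. 149.] [ 458. -171.    1.] [688.  18. 183.]
scene blade_mid 0.85 [209. 283.] 1243 [592. -55. 174.] [458. -92. 153.] [693. -17. 185.]
scene mat 0.74 [170. 435.] 774 [608. 489.   4.] [550. 435.  -3.] [661. 546.  10.]
scene mat 0.66 [195. 380.] 1775 [602. 280.   5.] [526. 199.  -2.] [675. 364.  11.]
scene mat 0.62 [246. 412.] 869 [808. 285.   4.] [764. 236.  -3.] [851. 338.  10.]
scene jar 0.96 [267. 210.] 762 [ 628. -306.   90.] [ 553. -340.    0.] [ 645. -274.  116.]
scene hammer 0.88 [270. 354.] 714 [792.  83.  25.] [767. -34.  10.] [843. 157.  32.]
side fine_block 0.81 [277. 399.] 706 [405. 251.  22.] [371. 202.   0.] [436. 277.  64.]
side fine_block 0.33 [159. 332.] 1546 [581. -43. 165.] [457. -85. 129.] [692. -13. 179.]
side coarse_block 0.8 [153. 383.] 393 [ 426. -262.  
[... 678 characters left out ...]
([ 1.19987693e+00,  3.58758193e-01,  1.51040531e+00, -7.69049393e-06,
        1.27248995e+00, -1.15114013e-01]), 'dq': array([-4.05131443e-04, -1.96826695e-04, -6.83959703e-04,  3.85874139e-04,
        2.23576258e-05,  1.08460576e-06]), 'joint_torque': array([ 7.07607851e-04, -5.27515912e+01, -2.79038233e+01, -1.93055776e-04,
        1.71909931e-03, -2.83430307e-05]), 'eef_pos': array([151.82244776, 580.44394214, 231.28966659]), 'ee_rot': array([ 1.27553129e-01,  9.91831739e-01, -3.03913692e-05, -3.74786516e-06]), 'contact_force': array([-0.08763292, -0.62056506, -0.41867138]), 'ft_torque': array([-0.01572377, -0.07234686,  0.0363284 ]), 'gripper_force': 0.0, 'grip_width': 85.43202789430772}
```

View pics/scene0.png

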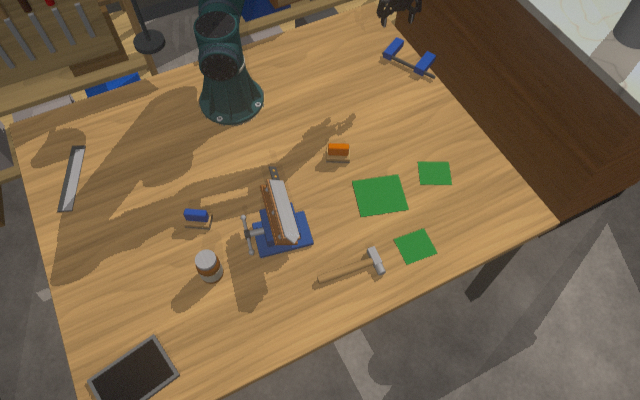

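View pics/side0.png

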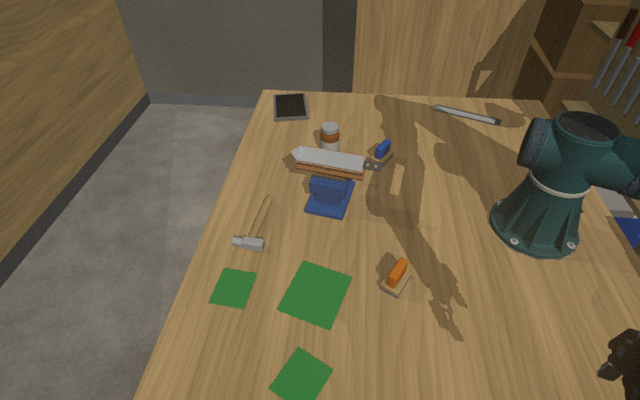

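Run:
```python
from h import *
for cam in("scene","side"):
    f=np.load(cam+"0.npz");im=f["im"];P=f["P"];d=f["d"]
    h=cv2.cvtColor(im,cv2.COLOR_RGB2HSV)
    H,S,V=[h[...,i].astype(int) for i in range(3)]
    ok=(d>0)
    box=lambda a,b,c,e,z0,z1:ok&(P[...,0]>a)&(P[...,0]<b)&(P[...,1]>c)&(P[...,1]<e)&(P[...,2]>z0)&(P[...,2]<z1)
    o=box(340,480,150,310,15,80)&(S>180)&(H<16)
    top=o&(P[...,2]>58)
    for n,m in(("handle",o),("top",top)):
        p=P[m];print(cam,n,m.sum(),p.mean(0).round(1), [np.round(x,1) for x in cv2.minAreaRect(p[:,:2].astype(np.float32))])
    blk=box(340,480,150,310,8,80);p=P[blk];print(" blk",blk.sum(),[np.round(x,1) for x in cv2.minAreaRect(p[:,:2].astype(np.float32))])
    g=box(500,700,180,390,-15,20)&(H>45)&(H<75)&(S>120)
    print(" mat",g.sum(),P[g].mean(0).round(1),[np.round(x,1) for x in cv2.minAreaRect(P[g][:,:2].astype(np.float32))])
    b=box(430,740,-130,30,120,200)&(S<60)&(V>110)
    p=P[b];c=np.median(p,0)
    for _ in range(5):
        q=p-c;u,s,vt=np.linalg.svd(q,full_matrices=False);n=vt[2];k=abs(q@n)<4;p=p[k];c=p.mean(0)
    n=n*np.sign(n[2]);a=vt[0]*np.sign(vt[0][0]);x=np.cross(a,n)
    print(" blade",b.sum(),len(p),c.round(1),"n",n.round(3),"axis",a.round(3),"tilt",np.degrees(np.arccos(n[2])).round(1))
    al=(p-c)@a;ac=(p-c)@x
    print("  along",np.percentile(al,[0,1,5,95,99,100]).round(1))
    for lo in range(-120,120,24):
        kk=(al>=lo)&(al<lo+24)
        if kk.sum()>5:print("   ",lo,kk.sum(),ac[kk].min().round(1),ac[kk].max().round(1))
```

```text
scene handle 204 [406.9 226.1  52.3] [array([402.4, 230.3]), array([67.1, 29.3]), np.float64(62.4)]
scene top 95 [403.4 227.4  64. ] [array([401.9, 230.3]), array([66.8, 27.8]), np.float64(59.7)]
 blk 463 [array([410.4, 230.2]), array([153.4, 131.5]), np.float64(89.5)]
 mat 1709 [602.5 280.6   4.6] [array([600.1, 282.1]), array([159.8, 144. ]), np.float64(73.7)]
 blade 885 796 [601.3 -52.4 172.3] n [0.098 0.496 0.863] axis [ 0.981 -0.194 -0.   ] tilt 30.3
  along [-105.7 -102.9  -94.    86.6   95.9  103.6]
    -120 28 -23.9 21.3
    -96 92 -26.2 23.4
    -72 87 -24.3 23.4
    -48 87 -22.6 22.6
    -24 97 -26.1 23.2
    0 95 -23.5 23.3
    24 102 -25.3 23.9
    48 104 -25.6 23.9
    72 96 -24.4 21.4
    96 8 -7.0 4.3
side handle 316 [403.4 242.3  54.9] [array([401.7, 235.5]), array([70.4, 22.1]), np.float64(60.8)]
side top 196 [402.  235.6  61.7] [array([401.6, 234.9]), array([69.1, 21.8]), np.float64(60.8)]
 blk 672 [array([402.4, 234.7]), array([79.7, 50.4]), np.float64(60.7)]
 mat 2917 [599.7 288.4   1.1] [array([599.7, 282.6]), array([161.4, 138.4]), np.float64(73.0)]
 blade 1091 1045 [596.1 -49.1 167.5] n [0.095 0.474 0.875] axis [ 0.981 -0.194 -0.002] tilt 28.9
  along [-100.5  -98.1  -90.6   91.6  103.8  111.3]
    -120 21 -21.7 22.1
    -96 130 -23.4 24.7
    -72 127 -22.5 25.0
    -48 125 -23.4 23.2
    -24 125 -23.9 24.0
    0 122 -23.3 25.6
    24 120 -24.3 25.0
    48 123 -23.6 24.8
    72 117 -23.0 24.5
    96 35 -16.0 17.2
```

Emit:
{"method": "step_arm", "body": {"targets": [1, -3.8, -3.1, 0, 0, 1, -3.8, -3.1, 0, 0, 1, -3.8, -3.1, 0, 0, 1, -3.8, -3.1, 0, 0, 1, -3.8, -3.1, 0, 0, 1, -3.8, -3.1, 0, 0, 1, -3.8, -3.1, 0, 0, 1, -3.8, -3.1, 0, 0]}}

```text
time: 1.6
eef_pos: [384.1, 262.0, 231.6]
ee_rot: [0.127, 0.992, 0.0, 0.0]
contact_force: [1.1, 1.0, 0.8]
grip_width: 85.1
gripper_force: 0.0
```

Emit:
{"method": "step_arm", "body": {"targets": [1, -2.6, -2.4, 0, 0, 1, 0, 0, 0, 0.127, 1, 0, 0, 0, 0.127, 1, 0, 0, 0, 0, 1, 0, 0, 0, 0]}}

```text
time: 2.1
eef_pos: [402.2, 233.8, 231.4]
ee_rot: [0.251, 0.968, 0.0, 0.0]
contact_force: [0.9, -0.8, 0.8]
grip_width: 85.0
gripper_force: 0.0
```

```bash
cat >> h.py <<'E'
from scipy.spatial.transform import Rotation as Ro
def wcloud():
    s=robot.state();im,d=snapshot("wrist");c=calibration("wrist");K=np.array(c["intrinsics"]);T=np.array(c["tool_from_camera"])
    v,u=np.mgrid[:400,:640];P=np.stack([(u-K[0,2])*d/K[0,0],(v-K[1,2])*d/K[1,1],d],-1)
    P=P@T[:3,:3].T+T[:3,3];P=P@Ro.from_quat(s["ee_rot"]).as_matrix().T+s["eef_pos"]
    return s,im,d,P
def yaw(s):
    y=Ro.from_quat(s["ee_rot"]).as_matrix()[:,1];return np.degrees(np.arctan2(y[1],y[0]))
def go(s,t):
    R=Ro.from_quat(s["ee_rot"]).as_matrix();return ((np.array(t)-s["eef_pos"])@R/10).round(2)
def hsv(im): 
    h=cv2.cvtColor(im,cv2.COLOR_RGB2HSV).astype(int);return h[...,0],h[...,1],h[...,2]
E
python3 - <<'E'
from h import *
s,im,d,P=wcloud();cv2.imwrite("pics/w1.png",im[...,::-1])
H,S,V=hsv(im);o=(d>0)&(S>180)&(H<16)&(P[...,2]>15)&(P[...,2]<90)
top=o&(P[...,2]>57)
print(o.sum(),top.sum(),P[top].mean(0).round(1),cv2.minAreaRect(P[top][:,:2].astype(np.float32)))
q=P[top][:,:2];q=q-q.mean(0);vt=np.linalg.svd(q,full_matrices=False)[2];print("pca yaw",np.degrees(np.arctan2(vt[0,1],vt[0,0])))
print(s["time"],s["eef_pos"],yaw(s),s["joint_positions"].round(2),s["contact_force"])
E
```

```text
1617 1340 [400.7 230.7  63.9] ((401.5723571777344, 230.1063995361328), (68.59105682373047, 23.223302841186523), 60.88016128540039)
pca yaw -119.19939538644782
2.1 [402.24335944 233.84365046 231.38198405] 60.98331800847369 [ 0.38  0.16  1.79 -0.    1.19 -0.69] [ 0.90868326 -0.75708131  0.78671104]
```

View pics/w1.png

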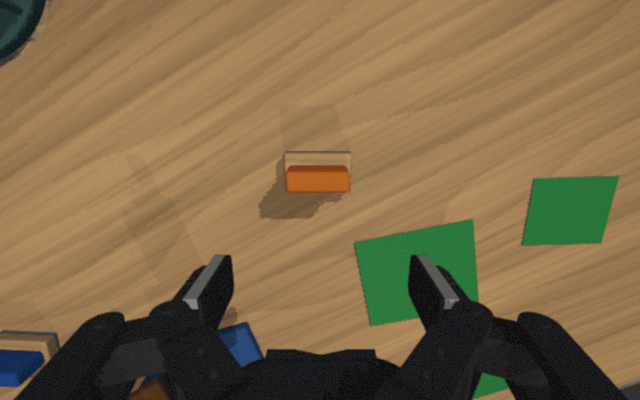

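Emit:
{"method": "step_arm", "body": {"targets": [1, -0.1, -0.2, 4.5, 0, 1, 0, 0, 4.5, 0, 1, 0, 0, 4.5, 0, 1, 0, 0, 4.0, 0, 1, 0, 0, 2.5, 0, 1, 0, 0, 1.0, 0, 1, 0, 0, 0, 0], "grip_force": 20}}

```text
time: 2.85
eef_pos: [401.3, 231.6, 20.4]
ee_rot: [0.251, 0.968, -0.001, -0.001]
contact_force: [0.1, -0.9, 0.0]
grip_width: 85.2
gripper_force: 0.0
```

Emit:
{"method": "step_arm", "body": {"targets": [0.6, 0, 0, 0, 0, 0.6, 0, 0, 0, 0, 0.6, 0, 0, 0, 0, 0.6, 0, 0, 0, 0, 0.6, 0, 0, 0, 0], "grip_force": 20}}

```text
time: 3.35
eef_pos: [403.1, 232.0, 22.4]
ee_rot: [0.252, 0.968, 0.001, 0.001]
contact_force: [-0.9, -0.1, 6.6]
grip_width: 69.7
gripper_force: 25.8
```

Emit:
{"method": "step_arm", "body": {"targets": [0.6, 0, 0, -1, 0, 0.6, 0, 0, -3, 0, 0.6, 0, 0, -4, 0, 0.6, 0, 0, -4, 0, 0.6, 0, 0, -4, 0, 0.6, 0, 0, -4, 0, 0.6, 0, 0, -4, 0, 0.6, 0, 0, 0, 0]}}

```text
time: 4.15
eef_pos: [405.1, 232.8, 267.2]
ee_rot: [0.252, 0.968, 0.003, 0.004]
contact_force: [2.0, -0.1, -3.4]
grip_width: 70.2
gripper_force: 26.0
```

```bash
cat >> h.py <<'E'
def blk(cam="side",name=None):
    "orange handle and block near TCP seen by fixed camera: in tool coords"
    s=robot.state();R=Ro.from_quat(s["ee_rot"]).as_matrix()
    if cam=="wrist": s,im,d,P=wcloud()
    else: im,d=snapshot(cam);P=cloud(cam,d)
    if name: cv2.imwrite(name,im[...,::-1])
    H,S,V=hsv(im);L=(P-s["eef_pos"])@R
    o=(d>0)&(S>150)&(H<16)&(V>60)&(np.abs(L).max(-1)<90)
    return s,im,d,P,L,o
E
python3 - <<'E'
from h import *
for cam in("side","scene","wrist"):
    s,im,d,P,L,o=blk(cam,f"pics/l_{cam}.png");p=L[o]
    print(cam,o.sum(),p.mean(0).round(1),np.percentile(p,2,0).round(1),np.percentile(p,98,0).round(1))
print(s["eef_pos"],yaw(s),s["contact_force"],s["ft_torque"],s["grip_width"])
im=cv2.imread("pics/l_side.png");s2,c=0,calibration("side");K=np.array(c["intrinsics"]);T=np.array(c["world_to_cam"]);q=T[:3,:3]@s["eef_pos"]+T[:3,3];u=K@q/q[2];u=u.astype(int);print(u)
a=im[max(0,u[1]-90):u[1]+60,max(0,u[0]-80):u[0]+80];b=cv2.imread("pics/l_wrist.png")
a=cv2.resize(a,None,fx=2.6,fy=2.6);h=a.shape[0];b=cv2.resize(b,(int(h*1.0),int(h*.625)));b=cv2.copyMakeBorder(b,0,h-b.shape[0],0,0,0);cv2.imwrite("pics/lift.png",np.hstack([a,b])[:600,:800])
E
```

```text
side 206 [ 11.1   3.3 -29.8] [ -3.2 -33.1 -81.4] [13.4 33.9 -2.1]
scene 313 [ -7.2   1.1 -28.4] [-14.1 -31.3 -46.1] [10.4 33.7 -2.8]
wrist 14092 [  5.6  -0.  -34.1] [ -9.6 -32.1 -43. ] [11.9 32.1 -5.4]
[402.06574418 231.5488148  262.20239801] 60.79306534399894 [-0.05732195  0.1083147  -3.27247544] [0.00634469 0.05428454 0.01997165] 69.82648269624913
[410 209   1]
```

View pics/lift.png

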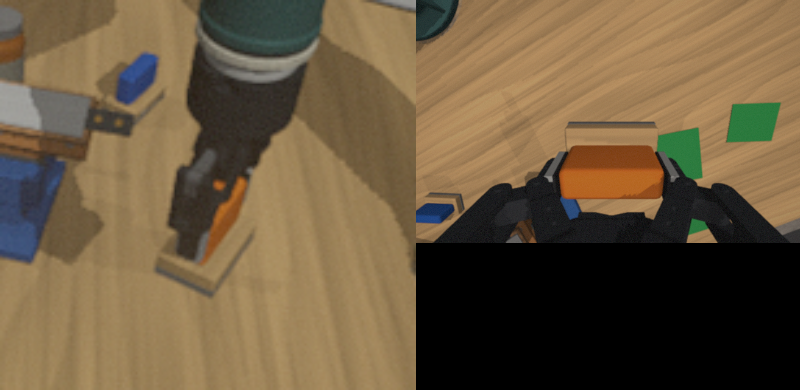

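Emit:
{"method": "step_arm", "body": {"targets": [0.6, -4.0, -2.7, 0, 0, 0.6, -4.0, -2.7, 0, 0, 0.6, -4.0, -2.7, 0, 0, 0.6, -4.0, -2.7, 0, 0, 0.6, -4.0, -2.7, 0, 0, 0.6, -4.0, -2.7, 0, 0, 0.6, 0, 0, 0, 0.14, 0.6, 0, 0, 0, 0.14]}}

```text
time: 5.1
eef_pos: [531.4, -28.5, 258.5]
ee_rot: [0.389, 0.921, -0.001, -0.003]
contact_force: [-0.3, 0.2, -3.8]
grip_width: 70.0
gripper_force: 26.1
```

Emit:
{"method": "step_arm", "body": {"targets": [0.6, 0, 0, 0, 0.14, 0.6, 0, 0, 0, 0.14, 0.6, 0, 0, 0, 0.14, 0.6, 0, 0, 0, 0.14, 0.6, 0, 0, 0, 0.14, 0.6, 0, 0, 0, 0.14, 0.6, 0, 0, 0, 0.14, 0.6, 0, 0, 0, 0]}}

```text
time: 5.9
eef_pos: [530.8, -26.7, 258.9]
ee_rot: [0.774, 0.633, -0.002, -0.002]
contact_force: [-1.3, -0.4, -3.4]
grip_width: 69.5
gripper_force: 26.1
```

```bash
cat >> h.py <<'E'
mid=np.array([590,-49,170.]);_y=np.radians(-11.2);A=np.array([np.cos(_y),np.sin(_y),0]);N=np.array([-.5*A[1],.5*A[0],.75**.5]);X=np.cross(A,N)
PIV=np.array([0,0,27.])
def tcp(ys,sl,h): return mid+ys*A+sl*X+h*N-PIV
def where(s):
    q=s["eef_pos"]+PIV-mid;return (q@A).round(1),(q@X).round(1),(q@N).round(1)
def rep(*wps):
    s=robot.state();print(s["time"],s["eef_pos"].round(1),"yaw",yaw(s).round(1),"ys,sl,h",where(s),"F",s["contact_force"].round(1),"Fn",(s["contact_force"]@N).round(1),"T",s["ft_torque"].round(3),s["grip_width"].round(1))
    p=s["eef_pos"];R=Ro.from_quat(s["ee_rot"]).as_matrix()
    for w in wps:
        t=tcp(*w);print(w,((t-p)@R/10).round(2));p=t
def tilt(cam="side",name=None):
    "tilt of orange long side/top plane normals about A, using depth"
    s,im,d,P,L,o=blk(cam,name);p=P[o]
    q=p-s["eef_pos"]-PIV
    # project on plane perpendicular to A: horizontal (up-slope) and vertical
    hx=np.array([-A[1],A[0],0])*-1
    uv=np.stack([q@hx,q[:,2]],1).astype(np.float32)
    r=cv2.minAreaRect(uv);print(cam,len(p),"rect (upslope-h, z)",np.round(r[0],1),np.round(r[1],1),round(r[2],1))
    return uv
E
python3 - <<'E'
from h import *
rep((-60,22,60),(-60,22,50),(-60,12,48))
for c in("side","scene","wrist"):tilt(c)
E
```

```text
Traceback (most recent call last):
  File "h.py", line 35, in rep
    s=robot.state();print(s["time"],s["eef_pos"].round(1),"yaw",yaw(s).round(1),"ys,sl,h",where(s),"F",s["contact_force"].round(1),"Fn",(s["contact_force"]@N).round(1),"T",s["ft_torque"].round(3),s["grip_width"].round(1))
                                                                                                                                                                                                    ^^^^^^^^^^^^^^^^^^^^^
AttributeError: 'float' object has no attribute 'round'
```

```bash
sed -i 's/,s\["grip_width"\].round(1))/)/' h.py
python3 - <<'E'
from h import *
rep((-60,22,60),(-60,22,50),(-60,12,48))
for c in("side","scene","wrist"):tilt(c)
E
```

```text
5.9 [530.8 -26.7 258.9] yaw -11.5 ys,sl,h (np.float64(-62.4), np.float64(48.9), np.float64(105.6)) F [-1.3 -0.4 -3.4] Fn -3.3 T [-0.012  0.01   0.003]
(-60, 22, 60) [0.05 0.26 5.29]
(-60, 22, 50) [-0.5   0.01  0.87]
(-60, 12, 48) [ 0.77 -0.    0.67]
side 458 rect (upslope-h, z) [-9.6 -4.6] [47.9 26.4] 73.2
scene 23 rect (upslope-h, z) [4.6 9.2] [12.7 78.4] 2.1
wrist 14099 rect (upslope-h, z) [-6.2 -3.6] [45.6 23.5] 71.2
```

Run:
```python
from h import *
s,im,d,P,L,o=blk("side");u=np.argwhere(o).mean(0).astype(int)
a=im[u[0]-60:u[0]+60,u[1]-60:u[1]+60,::-1];a=cv2.resize(a,(400,400))
s,im,d,P,L,o=blk("wrist");b=cv2.resize(im[...,::-1],(400,250));b=cv2.copyMakeBorder(b,0,150,0,0,0)
cv2.imwrite("pics/t1.png",np.hstack([a,b]))
# top plane / side plane normals from wrist depth
p=L[o];q=p[::20]
for k in(-14,-10,-6,-2,2,6,10,14,18):
    m=abs(p[:,0]-k)<1
    if m.sum()>20:print(k,np.percentile(p[m][:,2],[5,50,95]).round(1))
```

```text
-10 [-41.5 -40.8 -40.1]
-6 [-42.8 -42.  -41. ]
-2 [-43.  -42.1 -40.9]
2 [-43.  -42.1 -41. ]
6 [-43.  -42.  -40.8]
10 [-41.9 -40.3 -22.1]
```

View pics/t1.png

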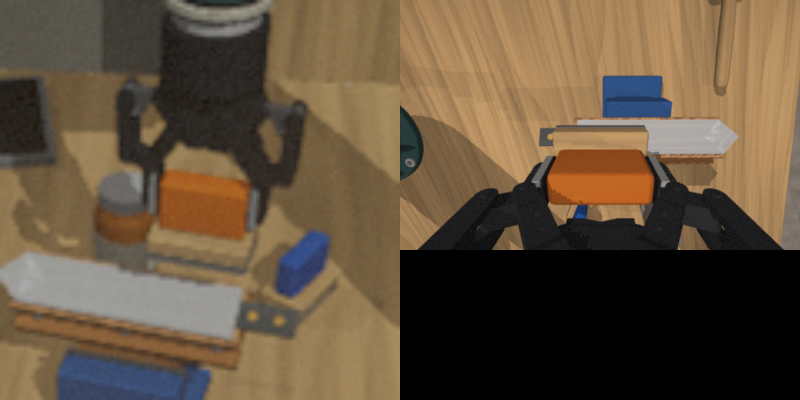

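Emit:
{"method": "step_arm", "body": {"targets": [0.6, 0, 0.3, 3.5, 0, 0.6, 0, 0, 1.8, 0, 0.6, 0, 0, 0, 0, 0.6, 0, 0, 0, 0]}}

```text
time: 6.55
eef_pos: [535.5, -27.5, 208.4]
ee_rot: [0.774, 0.634, -0.0, -0.0]
contact_force: [0.4, 0.3, -2.8]
grip_width: 69.5
gripper_force: 26.0
```

Emit:
{"method": "step_arm", "body": {"targets": [0.6, -0.3, 0, 0.5, 0, 0.6, -0.2, 0, 0.3, 0, 0.6, 0, 0, 0, 0, 0.6, 0, 0, 0, 0]}}

```text
time: 6.95
eef_pos: [535.4, -32.7, 201.2]
ee_rot: [0.774, 0.633, 0.001, 0.001]
contact_force: [0.8, -0.0, -0.8]
grip_width: 69.8
gripper_force: 26.4
```

```bash
cat >> h.py <<'E'
def wtilt():
    s,im,d,P,L,o=blk("wrist");p=L[o&(L[...,2]<-25)]
    c=np.median(p,0);n=np.array([0,0,-1.])
    best=None;rng=np.random.default_rng(0)
    for _ in range(300):
        t=p[rng.choice(len(p),3,0)];m=np.cross(t[1]-t[0],t[2]-t[0]);l=np.linalg.norm(m)
        if l<50: continue
        m/=l;m*=-np.sign(m[2])
        if m[2]>-.7: continue
        k=abs((p-t[0])@m)<1
        if best is None or k.sum()>best.sum():best=k
    q=p[best];c=q.mean(0);m=np.linalg.svd(q-c,full_matrices=False)[2][2];m*=-np.sign(m[2])
    w=Ro.from_quat(s["ee_rot"]).as_matrix()@m
    print("top normal world",w.round(3),"tilt toward downslope deg",np.degrees(np.arctan2(w@[-A[1],A[0],0],w[2])).round(1),"along",np.degrees(np.arctan2(w@A,w[2])).round(1),"top c tool",c.round(1),"x",np.percentile(q[:,0],[2,98]).round(1),"to N deg",np.degrees(np.arccos(w@N)).round(1),len(q))
E
python3 - <<'E'
from h import *
rep((-60,12,48))
wtilt()
E
```

```text
6.95 [535.4 -32.7 201.2] yaw -11.4 ys,sl,h (np.float64(-56.7), np.float64(24.4), np.float64(53.1)) F [ 0.8 -0.  -0.8] Fn -0.6 T [ 0.003 -0.21   0.021]
(-60, 12, 48) [ 0.82 -0.34  1.06]
top normal world [-0.003  0.01   1.   ] tilt toward downslope deg 0.5 along -0.3 top c tool [  1.    0.4 -41.9] x [-9.  10.3] to N deg 29.5 6255
```

Emit:
{"method": "step_arm", "body": {"targets": [0.6, -0.15, 0, 0.26, 0, 0.6, 0.43, 0, 0.25, 0, 0.6, 0.43, 0, 0.25, 0, 0.6, 0, 0, 0, 0, 0.6, 0, 0, 0, 0]}}

```text
time: 7.5
eef_pos: [536.2, -24.6, 192.6]
ee_rot: [0.774, 0.634, 0.0, -0.0]
contact_force: [1.2, 3.5, -0.7]
grip_width: 69.7
gripper_force: 26.7
```

Run:
```python
from h import *
rep((-57,0,46))
wtilt()
```

```text
7.5 [536.2 -24.6 192.6] yaw -11.4 ys,sl,h (np.float64(-57.5), np.float64(13.2), np.float64(49.7)) F [ 1.2  3.5 -0.7] Fn 1.3 T [ 0.534 -0.42   0.106]
(-57, 0, 46) [0.96 0.05 0.98]
top normal world [0.005 0.026 1.   ] tilt toward downslope deg 1.5 along 0.0 top c tool [  1.4   0.8 -41.9] x [-8.7 10.6] to N deg 28.5 6336
```

Emit:
{"method": "step_arm", "body": {"targets": [0.6, 0, 0, -3, 0, 0.6, 0, 0, -3, 0, 0.6, -4.4, 0, 0, 0, 0.6, -4.4, 0, 0, 0, 0.6, 0, 0, 3, 0, 0.6, 0, 0, 3.6, 0, 0.6, 0, 0, 0, 0, 0.6, 0, 0, 0, 0]}}

```text
time: 8.35
eef_pos: [517.2, -111.5, 186.1]
ee_rot: [0.774, 0.633, -0.001, -0.002]
contact_force: [0.9, -0.6, -3.2]
grip_width: 69.9
gripper_force: 26.6
```

Run:
```python
from h import *
rep()
wtilt()
s,im,d,P,L,o=blk("wrist")
# profile of jig cross-section beyond block: points near blade, u vs z
hx=np.array([A[1],-A[0],0])
for cam in("wrist","scene"):
    if cam=="scene": im,d=snapshot(cam);P=cloud(cam,d)
    q=P-mid;ys=q@A;u=q@hx;m=(d>0)&(abs(ys-(30 if cam=="wrist" else -10))<(40 if cam=="wrist" else 70))&(u>10)&(u<75)&(q[...,2]>-60)&(q[...,2]<40)
    for k in range(10,75,4):
        t=m&(u>=k)&(u<k+4)
        if t.sum()>5:print(cam,k,t.sum(),np.percentile(q[t][:,2],[5,50,95]).round(1))
```

```text
8.35 [ 517.2 -111.5  186.1] yaw -11.4 ys,sl,h (np.float64(-59.3), np.float64(86.9), np.float64(-0.4)) F [ 0.9 -0.6 -3.2] Fn -3.0 T [-0.02  -0.029  0.019]
top normal world [-0.001  0.001  1.   ] tilt toward downslope deg 0.1 along -0.1 top c tool [  1.1   1.1 -41.8] x [-9.6 10.4] to N deg 29.9 6035
wrist 10 1385 [5.1 6.7 8.2]
wrist 14 1415 [ 7.4  9.  10.6]
wrist 18 1339 [ 9.7 11.2 12.6]
wrist 22 1231 [ 8.1  9.5 11.1]
wrist 26 1043 [ 7.8  9.8 11. ]
wrist 30 510 [2.5 4.9 7.1]
wrist 34 323 [-16.7 -15.4  -6.9]
wrist 38 1002 [-15.7 -14.1 -12.4]
wrist 42 1011 [-13.5 -11.8 -10.3]
wrist 46 726 [-12.9 -10.9  -9.7]
wrist 50 283 [-18.3 -15.9 -13.7]
wrist 66 14 [35.8 37.7 39.3]
scene 10 59 [ 4.6  8.8 12.3]
scene 14 58 [ 7.9 11.  14.3]
scene 18 62 [ 8.7 12.1 17.2]
scene 22 61 [ 7.3 11.3 16.1]
scene 26 67 [ 3.7  9.3 14.7]
scene 30 76 [-20.8 -13.    6.2]
scene 34 60 [-18.6 -14.2  -8.8]
scene 38 60 [-16.1 -11.8  -7.9]
scene 42 55 [-14.2 -10.4  -6.2]
scene 46 59 [-18.  -10.9  17. ]
scene 50 45 [-19.5  15.   21.8]
scene 54 27 [ 4.8 16.4 20.2]
scene 58 15 [ 0.9 13.  21.3]
scene 62 8 [ 4.9 15.5 25.2]
scene 66 7 [-0.9  7.2 32.4]
scene 70 9 [-1.6 10.4 31.6]
```

Emit:
{"method": "step_arm", "body": {"targets": [0.6, 1.0, 0, -0.3, 0, 0.6, 0.8, 0, 0, 0, 0.6, 0.3, 0, -0.1, 0, 0.6, 0.3, 0, -0.2, 0, 0.6, 0.3, 0, -0.2, 0, 0.6, 0, 0, 0, 0]}}

```text
time: 9.1
eef_pos: [524.4, -85.5, 195.4]
ee_rot: [0.773, 0.634, -0.0, 0.001]
contact_force: [-1.0, -3.8, -1.3]
grip_width: 70.2
gripper_force: 26.6
```

Run:
```python
from h import *
rep()
wtilt()
```

```text
9.1 [524.4 -85.5 195.4] yaw -11.3 ys,sl,h (np.float64(-57.2), np.float64(68.3), np.float64(21.1)) F [-1.  -3.8 -1.3] Fn -3.1 T [-0.788  0.053  0.079]
top normal world [0.035 0.179 0.983] tilt toward downslope deg 10.5 along -0.0 top c tool [  1.4   0.8 -41.3] x [-8.5 10.6] to N deg 19.5 6797
```

Emit:
{"method": "step_arm", "body": {"targets": [0.6, 0.3, 0, -0.15, 0, 0.6, 0.3, 0, -0.2, 0, 0.6, 0.3, 0, -0.2, 0, 0.6, 0.2, 0, -0.1, 0, 0.6, 0, 0, 0, 0]}}

```text
time: 9.65
eef_pos: [526.0, -74.8, 201.6]
ee_rot: [0.774, 0.634, -0.0, 0.0]
contact_force: [-0.6, -5.3, -1.3]
grip_width: 69.8
gripper_force: 26.3
```

Run:
```python
from h import *
rep()
wtilt()
```

```text
9.65 [526.  -74.8 201.6] yaw -11.4 ys,sl,h (np.float64(-57.8), np.float64(61.9), np.float64(31.8)) F [-0.6 -5.3 -1.3] Fn -3.8 T [-0.843  0.248  0.108]
top normal world [0.063 0.295 0.953] tilt toward downslope deg 17.5 along 0.2 top c tool [  1.6   0.9 -40.7] x [-8.1 10.7] to N deg 12.5 6905
```

Emit:
{"method": "step_arm", "body": {"targets": [0.6, 0.3, 0, -0.1, 0, 0.6, 0.3, 0, -0.1, 0, 0.6, 0.3, 0, -0.1, 0, 0.6, 0, 0, 0, 0]}}

```text
time: 10.1
eef_pos: [527.7, -65.8, 204.3]
ee_rot: [0.774, 0.634, -0.0, 0.0]
contact_force: [-1.2, -4.0, -1.1]
grip_width: 69.6
gripper_force: 26.0
```

Run:
```python
from h import *
rep()
wtilt()
```

```text
10.1 [527.7 -65.8 204.3] yaw -11.4 ys,sl,h (np.float64(-57.9), np.float64(55.4), np.float64(38.9)) F [-1.2 -4.  -1.1] Fn -3.0 T [-0.834  0.263  0.106]
top normal world [0.081 0.403 0.911] tilt toward downslope deg 24.3 along 0.1 top c tool [  1.6   0.8 -40.3] x [-7.6 10.5] to N deg 5.7 7020
```

Emit:
{"method": "step_arm", "body": {"targets": [0.6, 0.25, 0, -0.05, 0, 0.6, 0, 0, 0, 0, 0.6, -0.3, 0, 0, 0, 0.6, 0, 0, -3, 0, 0.6, 0, 0, -2, 0, 0.6, 0, 0, 0, 0]}}

```text
time: 10.75
eef_pos: [529.8, -65.9, 257.3]
ee_rot: [0.774, 0.633, 0.002, 0.002]
contact_force: [0.9, 0.1, -4.1]
grip_width: 69.6
gripper_force: 26.3
```

Run:
```python
from h import *
rep((-60,0,62),(-60,0,52))
wtilt()
```

```text
10.75 [529.8 -65.9 257.3] yaw -11.4 ys,sl,h (np.float64(-55.8), np.float64(81.6), np.float64(84.8)) F [ 0.9  0.1 -4.1] Fn -3.4 T [ 0.075 -0.02   0.04 ]
(-60, 0, 62) [ 5.92 -0.48  6.06]
(-60, 0, 52) [-0.5  -0.    0.87]
top normal world [0.088 0.435 0.896] tilt toward downslope deg 26.3 along 0.1 top c tool [  1.8   0.8 -40.1] x [-7.2 10.5] to N deg 3.7 7007
```

```bash
sed -i 's/^PIV=.*/PIV=np.array([-.5,-6.4,26.2])/' h.py
python3 - <<'E'
from h import *
rep((-60,0,62),(-60,0,52),(-60,0,46),(-60,0,42))
E
```

```text
10.8 [528.7 -65.8 255.6] yaw -11.4 ys,sl,h (np.float64(-56.1), np.float64(86.0), np.float64(79.4)) F [-0.9  0.2 -4.7] Fn -4.0 T [ 0.032  0.007 -0.003]
(-60, 0, 62) [ 6.57 -0.43  5.81]
(-60, 0, 52) [-0.5  -0.    0.87]
(-60, 0, 46) [-0.3  -0.    0.52]
(-60, 0, 42) [-0.2  -0.    0.35]
```

Emit:
{"method": "step_arm", "body": {"targets": [0.6, 3.3, -0.2, 0, 0, 0.6, 3.2, -0.2, 0, 0, 0.6, 0, 0, 3.0, 0, 0.6, 0, 0, 2.8, 0, 0.6, -0.5, 0, 0.9, 0, 0.6, 0, 0, 0, 0, 0.6, 0, 0, 0, 0]}}

```text
time: 11.5
eef_pos: [535.9, -6.9, 188.0]
ee_rot: [0.774, 0.633, 0.0, 0.0]
contact_force: [0.5, -0.0, -3.6]
grip_width: 69.7
gripper_force: 26.2
```

Run:
```python
from h import *
rep((-60,0,47))
wtilt()
s,im,d,P,L,o=blk("side","pics/x.png");a=im[110:230,250:430,::-1];a=cv2.resize(a,None,fx=3,fy=3)
s,im,d,P,L,o=blk("wrist");cv2.imwrite("pics/b1.png",np.hstack([a[:360],cv2.resize(im[...,::-1],(260,360))]))
```

```text
11.5 [535.9  -6.9 188. ] yaw -11.4 ys,sl,h (np.float64(-60.5), np.float64(1.0), np.float64(50.4)) F [ 0.5 -0.  -3.6] Fn -3.0 T [ 0.047 -0.03  -0.049]
(-60, 0, 47) [-0.09  0.05  0.35]
top normal world [0.093 0.451 0.888] tilt toward downslope deg 27.4 along 0.3 top c tool [  2.    0.7 -40. ] x [-7.  10.5] to N deg 2.6 7040
```

View pics/b1.png

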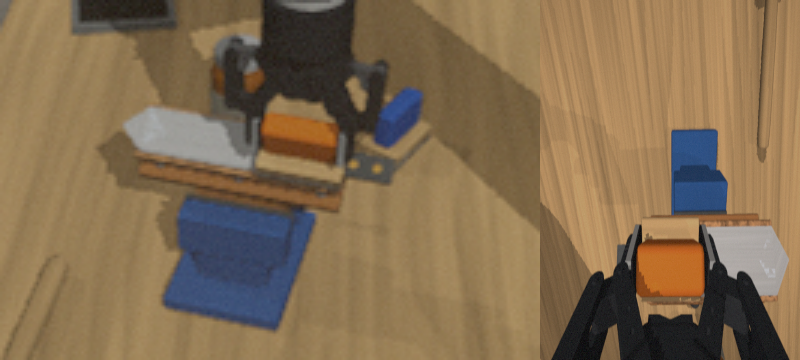

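Emit:
{"method": "step_arm", "body": {"targets": [0.6, -0.15, 0, 0.26, 0, 0.6, -0.15, 0, 0.26, 0, 0.6, 0, 0, 0, 0, 0.6, 0, 0, 0, 0]}}

```text
time: 12.05
eef_pos: [536.1, -9.8, 183.2]
ee_rot: [0.774, 0.633, 0.001, 0.001]
contact_force: [1.5, 0.5, 1.7]
grip_width: 69.9
gripper_force: 26.7
```

Run:
```python
from h import *
rep((-60,0,41))
wtilt()
rep()
```

```text
12.05 [536.1  -9.8 183.2] yaw -11.4 ys,sl,h (np.float64(-59.8), np.float64(1.0), np.float64(44.9)) F [1.5 0.5 1.7] Fn 1.9 T [-0.132 -0.336  0.125]
(-60, 0, 41) [-0.11 -0.03  0.39]
top normal world [0.088 0.446 0.891] tilt toward downslope deg 27.0 along -0.0 top c tool [  2.    0.6 -40.1] x [-6.9 10.5] to N deg 3.0 7100
12.1 [536.   -9.7 183.2] yaw -11.4 ys,sl,h (np.float64(-59.8), np.float64(0.9), np.float64(45.0)) F [2.8 0.7 1.2] Fn 1.7 T [-0.152 -0.379  0.103]
```

Emit:
{"method": "step_arm", "body": {"targets": [0.6, -0.08, 0, 0.15, 0, 0.6, -0.08, 0, 0.15, 0, 0.6, 0, 0, 0, 0, 0.6, 0, 0, 0, 0]}}

```text
time: 12.5
eef_pos: [535.5, -11.2, 179.9]
ee_rot: [0.774, 0.633, 0.001, 0.001]
contact_force: [2.6, 1.1, 3.5]
grip_width: 70.1
gripper_force: 27.0
```

```bash
cat >> h.py <<'E'
def bed():
    "blade depression beyond the block, wrist view (point side) and side"
    for cam in("wrist","side","scene"):
        if cam=="wrist": s,im,d,P=wcloud()
        else: im,d=snapshot(cam);P=cloud(cam,d)
        H,S,V=hsv(im);q=P-mid
        m=(d>0)&(S<60)&(V>100)&(abs(q@X)<20)&(abs(q@N)<25)&(q@A>(20 if cam=='wrist' else 10))&(q@A<90)
        print(cam,m.sum(),"face n",np.median(q[m]@N).round(1),"x",np.percentile((P-mid)[(d>0)&(S<60)&(V>100)&(abs(q@X)<35)&(abs(q@N)<9)&(q@A>20)&(q@A<90)]@X,[2,98]).round(1))
E
python3 - <<'E'
from h import *
rep((-60,0,41))
wtilt();bed()
rep()
E
```

```text
12.5 [535.5 -11.2 179.9] yaw -11.4 ys,sl,h (np.float64(-60.1), np.float64(0.6), np.float64(41.4)) F [2.6 1.1 3.5] Fn 3.8 T [-0.226 -0.557  0.117]
(-60, 0, 41) [0.03 0.01 0.06]
top normal world [0.082 0.428 0.9  ] tilt toward downslope deg 25.8 along -0.2 top c tool [  1.7   0.3 -40.1] x [-7.4 10.4] to N deg 4.2 6952
wrist 6459 face n -7.4 x [-20.6  21.9]
side 352 face n -9.0 x [-25.3  18.5]
scene 295 face n -6.0 x [-21.8  24.5]
12.7 [535.3 -11.  179.8] yaw -11.4 ys,sl,h (np.float64(-60.3), np.float64(0.4), np.float64(41.3)) F [3.7 1.  3.3] Fn 3.7 T [-0.121 -0.695  0.228]
```

Run:
```python
from h import *
s,im,d,P=wcloud();H,S,V=hsv(im);q=P-mid
m=(d>0)&(S<60)&(V>100)&(abs(q@X)<19)&(abs(q@N)<14)&(q@A>10)&(q@A<88)
p=P[m];c=np.median(p,0)
for _ in range(4):
    n=np.linalg.svd(p-c,full_matrices=False)[2][2];n*=np.sign(n[2]);p=p[abs((p-c)@n)<2];c=p.mean(0)
print(len(p),n.round(3),np.degrees(np.arctan2(n@[-A[1],A[0],0],n[2])),np.degrees(np.arctan2(n@A,n[2])),(c-mid)@N)
wtilt()
```

```text
6449 [0.095 0.489 0.867] 29.900412517222264 -0.10710401069469427 -7.444517758058843
top normal world [0.085 0.456 0.886] tilt toward downslope deg 27.6 along -0.4 top c tool [  2.2   0.3 -40. ] x [-6.6 10.5] to N deg 2.4 6972
```

Emit:
{"method": "step_arm", "body": {"targets": [0.6, 0, 0.8, 0, 0, 0.6, 0, 0.8, 0, 0, 0.6, 0, 0.8, 0, 0, 0.6, 0, 0.8, 0, 0, 0.6, 0, 0.8, 0, 0, 0.6, 0, 0, 0, 0]}}

```text
time: 13.4
eef_pos: [572.6, -17.8, 178.3]
ee_rot: [0.774, 0.633, -0.001, -0.002]
contact_force: [-0.1, 5.7, 3.6]
grip_width: 69.7
gripper_force: 27.0
```

Run:
```python
from h import *
rep((0,0,41))
wtilt();bed()
```

```text
13.4 [572.6 -17.8 178.3] yaw -11.4 ys,sl,h (np.float64(-22.3), np.float64(-0.8), np.float64(40.3)) F [-0.1  5.7  3.6] Fn 5.9 T [ 0.588 -0.231  0.044]
(0, 0, 41) [-0.03  2.23 -0.11]
top normal world [0.085 0.423 0.902] tilt toward downslope deg 25.6 along 0.1 top c tool [  1.7   0.2 -40.3] x [-7.2 10.3] to N deg 4.4 7061
wrist 3082 face n -8.6 x [-21.    9.8]
side 239 face n -10.0 x [-25.6  18.2]
scene 270 face n -6.9 x [-21.8  24.6]
```

Emit:
{"method": "step_arm", "body": {"targets": [0.6, 0.04, 0.8, -0.07, 0, 0.6, 0, 0.8, 0, 0, 0.6, 0, 0.8, 0, 0, 0.6, 0, 0.8, 0, 0, 0.6, 0, 0.8, 0, 0, 0.6, 0, 0, 0, 0]}}

```text
time: 14.2
eef_pos: [612.0, -25.3, 178.9]
ee_rot: [0.774, 0.633, -0.001, -0.002]
contact_force: [0.6, 5.5, 2.8]
grip_width: 69.3
gripper_force: 26.9
```

Run:
```python
from h import *
rep((60,0,41))
wtilt();bed()
```

```text
14.2 [612.  -25.3 178.9] yaw -11.4 ys,sl,h (np.float64(17.7), np.float64(-0.8), np.float64(40.9)) F [0.6 5.5 2.8] Fn 5.2 T [ 0.62  -0.186  0.057]
(60, 0, 41) [-0.05  4.23 -0.06]
top normal world [0.088 0.402 0.911] tilt toward downslope deg 24.3 along 0.5 top c tool [  1.3   0.8 -40.4] x [-7.6 10. ] to N deg 5.7 6926
wrist 234 face n -7.9 x [-21.   23.4]
side 52 face n -9.6 x [-24.   16.4]
scene 126 face n -6.0 x [-22.1  24.6]
```

Emit:
{"method": "step_arm", "body": {"targets": [0.6, 0.07, 0.8, 0.03, 0, 0.6, 0.07, 0.8, 0.03, 0, 0.6, 0, 0.8, 0, 0, 0.6, 0, 0.8, 0, 0, 0.6, 0, 0.8, 0, 0, 0.6, 0, 0, 0, 0]}}

```text
time: 15.0
eef_pos: [651.6, -31.9, 178.3]
ee_rot: [0.774, 0.633, -0.001, -0.002]
contact_force: [0.1, 5.6, 2.6]
grip_width: 69.8
gripper_force: 26.9
```

Run:
```python
from h import *
rep((60,0,41))
wtilt()
rep()
s,im,d,P,L,o=blk("side");a=im[110:200,240:400,::-1];cv2.imwrite("pics/b2.png",cv2.resize(a,None,fx=5,fy=5))
s,im,d,P,L,o=blk("scene")
```

```text
15.0 [651.6 -31.9 178.3] yaw -11.4 ys,sl,h (np.float64(57.9), np.float64(-2.2), np.float64(41.1)) F [0.1 5.6 2.6] Fn 5.0 T [ 0.669 -0.115  0.111]
(60, 0, 41) [-0.19  0.21 -0.1 ]
top normal world [0.092 0.433 0.897] tilt toward downslope deg 26.3 along 0.4 top c tool [  1.9   0.7 -40.1] x [-7.  10.4] to N deg 3.7 7045
15.05 [651.6 -31.8 178.4] yaw -11.4 ys,sl,h (np.float64(57.9), np.float64(-2.2), np.float64(41.2)) F [1.  5.  3.1] Fn 5.2 T [ 0.717 -0.163  0.056]
```

View pics/b2.png

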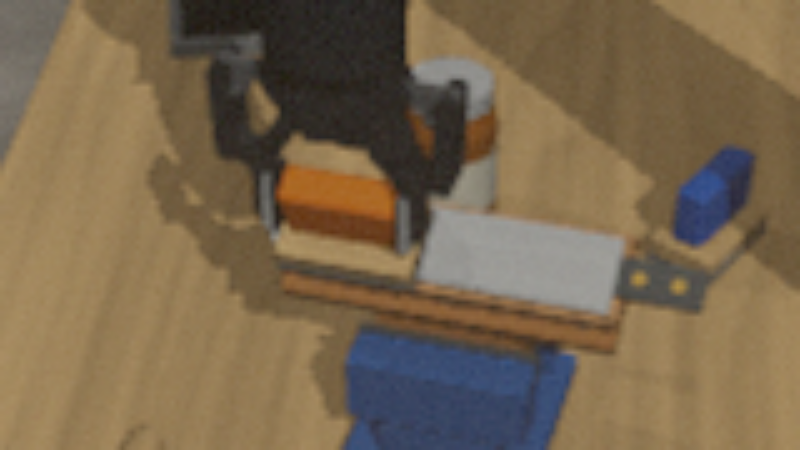

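Emit:
{"method": "step_arm", "body": {"targets": [0.6, 0, 0, 0, 0, 0.6, 0, 0, 0, 0, 0.6, 0.5, 0, -0.9, 0, 0.6, 0.5, 0, -0.9, 0, 0.6, 1, 0, -2, 0, 0.6, 0, 0, 0, 0]}}

```text
time: 15.75
eef_pos: [658.0, -12.7, 220.1]
ee_rot: [0.774, 0.634, 0.001, 0.001]
contact_force: [1.0, 0.1, -3.6]
grip_width: 69.6
gripper_force: 26.3
```

Run:
```python
from h import *
rep();wtilt();s=robot.state();print(go(s,[606,311,60]),s["joint_positions"].round(2))
```

```text
15.75 [658.  -12.7 220.1] yaw -11.4 ys,sl,h (np.float64(60.4), np.float64(1.4), np.float64(87.3)) F [ 1.   0.1 -3.6] Fn -3.0 T [ 0.046 -0.072  0.033]
top normal world [0.08  0.435 0.897] tilt toward downslope deg 26.2 along -0.4 top c tool [  1.8   0.2 -40.1] x [-7.  10.3] to N deg 3.8 6962
[ 30.78 -11.45  15.83] [-0.12  0.45  1.39 -0.    1.3   0.07]
```

Emit:
{"method": "step_arm", "body": {"targets": [0.6, 4.4, -1.64, 0, 0, 0.6, 4.4, -1.64, 0, 0, 0.6, 4.4, -1.64, 0, 0, 0.6, 4.4, -1.64, 0, 0, 0.6, 4.4, -1.64, 0, 0, 0.6, 4.4, -1.64, 0, 0, 0.6, 4.4, -1.64, 0, 0, 0.6, 0, 0, 0, 0]}}

```text
time: 16.6
eef_pos: [602.7, 316.7, 216.2]
ee_rot: [0.772, 0.635, -0.0, -0.002]
contact_force: [-0.1, -1.3, -3.7]
grip_width: 70.1
gripper_force: 26.2
```

Emit:
{"method": "step_arm", "body": {"targets": [0.6, 0, 0, 4, 0, 0.6, 0, 0, 4, 0, 0.6, 0, 0, 4, 0, 0.6, 0, 0, 3.8, 0, 0.6, 0, 0, 1.5, 0, 0.6, 0, 0, 1, 0, 0.6, 0, 0, 0, 0]}}

```text
time: 17.3
eef_pos: [604.9, 310.7, 33.9]
ee_rot: [0.774, 0.633, -0.001, -0.0]
contact_force: [-0.1, 0.8, -2.9]
grip_width: 69.8
gripper_force: 26.1
```

Run:
```python
from h import *
rep();wtilt()
```

```text
17.3 [604.9 310.7  33.9] yaw -11.4 ys,sl,h (np.float64(-54.5), np.float64(-357.5), np.float64(79.5)) F [-0.1  0.8 -2.9] Fn -2.1 T [0.075 0.006 0.046]
top normal world [0.093 0.425 0.9  ] tilt toward downslope deg 25.8 along 0.5 top c tool [  1.9   1.2 -40. ] x [-7.1 10.4] to N deg 4.2 6962
```

Emit:
{"method": "step_arm", "body": {"targets": [0.6, 0, 0, 0.3, 0, 0.6, 0, 0, 0.2, 0, 0.6, 0, 0, 0.1, 0, 0.6, 0, 0, 0, 0]}}

```text
time: 17.75
eef_pos: [606.6, 311.8, 31.5]
ee_rot: [0.774, 0.633, 0.002, 0.001]
contact_force: [-1.9, -0.7, 6.7]
grip_width: 69.7
gripper_force: 27.5
```

Emit:
{"method": "step_arm", "body": {"targets": [0.6, -0.4, 0, 0, 0, 0.6, -0.4, 0, 0, 0, 0.6, 0, 0, 0, 0]}}

```text
time: 18.05
eef_pos: [606.0, 304.7, 31.5]
ee_rot: [0.774, 0.633, 0.003, 0.001]
contact_force: [0.1, 3.1, 7.9]
grip_width: 69.7
gripper_force: 27.5
```

Run:
```python
from h import *
rep();wtilt()
```

```text
18.05 [606.  304.7  31.5] yaw -11.4 ys,sl,h (np.float64(-52.3), np.float64(-353.7), np.float64(74.6)) F [0.1 3.1 7.9] Fn 8.4 T [ 0.575  0.115 -0.036]
top normal world [0.086 0.431 0.898] tilt toward downslope deg 26.1 along 0.0 top c tool [  2.1   0.8 -40. ] x [-6.7 10.6] to N deg 3.9 7011
```

Emit:
{"method": "step_arm", "body": {"targets": [0.6, 0, 0, -0.6, 0, 0.6, 1.2, 0, 0, 0, 0.6, 0, 0, 0.6, 0, 0.6, 0, 0, 0.25, 0, 0.6, -0.4, 0, 0, 0, 0.6, -0.4, 0, 0, 0, 0.6, 0, 0, 0, 0]}}

```text
time: 18.8
eef_pos: [605.9, 309.5, 28.9]
ee_rot: [0.774, 0.633, 0.003, -0.0]
contact_force: [-3.1, 2.7, 17.0]
grip_width: 69.8
gripper_force: 30.5
```

Run:
```python
from h import *
rep();wtilt()
```

```text
18.8 [605.9 309.5  28.9] yaw -11.4 ys,sl,h (np.float64(-53.2), np.float64(-359.1), np.float64(74.7)) F [-3.1  2.7 17. ] Fn 15.7 T [0.721 0.713 0.031]
top normal world [0.062 0.325 0.944] tilt toward downslope deg 19.3 along -0.2 top c tool [  1.7   0.3 -42.5] x [-7.4 10.5] to N deg 10.7 7101
```

Rotating (26° → 19°). Continue.

Emit:
{"method": "step_arm", "body": {"targets": [0.6, -0.4, 0, 0, 0, 0.6, -0.4, 0, 0, 0, 0.6, -0.4, 0, 0, 0, 0.6, 0, 0, 0, 0]}}

```text
time: 19.25
eef_pos: [603.1, 296.1, 26.9]
ee_rot: [0.774, 0.633, 0.001, 0.0]
contact_force: [0.5, 2.7, 8.1]
grip_width: 69.5
gripper_force: 29.9
```

Run:
```python
from h import *
rep();wtilt()
```

```text
19.25 [603.1 296.1  26.9] yaw -11.4 ys,sl,h (np.float64(-53.4), np.float64(-348.3), np.float64(66.1)) F [0.5 2.7 8.1] Fn 8.4 T [ 0.735 -0.07   0.033]
top normal world [0.041 0.209 0.977] tilt toward downslope deg 12.3 along -0.0 top c tool [  1.3   0.7 -43.1] x [-8.2 10.2] to N deg 17.7 6751
```

Emit:
{"method": "step_arm", "body": {"targets": [0.6, -0.3, 0, 0.2, 0, 0.6, -0.3, 0, 0.1, 0, 0.6, -0.2, 0, 0.1, 0, 0.6, 0, 0, 0, 0]}}

```text
time: 19.7
eef_pos: [601.5, 287.8, 23.0]
ee_rot: [0.774, 0.633, 0.001, 0.001]
contact_force: [1.2, 0.1, 8.6]
grip_width: 69.8
gripper_force: 30.8
```

Run:
```python
from h import *
rep();wtilt()
```

```text
19.7 [601.5 287.8  23. ] yaw -11.4 ys,sl,h (np.float64(-53.4), np.float64(-343.0), np.float64(58.5)) F [1.2 0.1 8.6] Fn 7.6 T [0.425 0.041 0.012]
top normal world [-0.002  0.013  1.   ] tilt toward downslope deg 0.7 along -0.3 top c tool [ -0.9   0.3 -44.4] x [-11.    8.3] to N deg 29.3 6353
```

Emit:
{"method": "step_arm", "body": {"targets": [0.6, 0, 0, -0.15, 0, 1, 0, 0, 0, 0, 1, 0, 0, 0, 0, 1, 0, 0, 0, 0, 1, 0, 0, 0, 0, 1, 0, 0, 0, 0]}}

```text
time: 20.35
eef_pos: [600.2, 287.6, 23.4]
ee_rot: [0.774, 0.633, -0.0, -0.0]
contact_force: [0.0, 0.0, 0.3]
grip_width: 85.1
gripper_force: 0.0
```

Emit:
{"method": "step_arm", "body": {"targets": [1, 0, 0, -1.5, 0, 1, 0, 0, -3, 0, 1, 0, 0, -4, 0, 1, 0, 0, -4, 0, 1, 0, 0, -4, 0, 1, 0, 0, -4, 0, 1, 0, 0, 0, 0, 1, 0, 0, 0, 0]}}

```text
time: 21.15
eef_pos: [601.0, 288.0, 231.1]
ee_rot: [0.774, 0.633, 0.002, 0.001]
contact_force: [-1.0, -0.4, -0.5]
grip_width: 85.2
gripper_force: 0.0
```

Run:
```python
from h import *
rep();wtilt()
s,im,d,P,L,o=blk("wrist");H,S,V=hsv(im)
o=(d>0)&(S>150)&(H<16)&(P[...,2]>55)&(P[...,2]<80)&(abs(P[...,0]-600)<90)&(abs(P[...,1]-285)<90)
r=cv2.minAreaRect(P[o][:,:2].astype(np.float32));print(o.sum(),r,np.percentile(P[o][:,2],[2,50,98]))
g=(d>0)&(H>45)&(H<75)&(S>120)&(abs(P[...,0]-600)<100)&(abs(P[...,1]-283)<100)
print("mat",cv2.minAreaRect(P[g][:,:2].astype(np.float32)));bed()
cv2.imwrite("pics/end.png",im[...,::-1])
```

```text
21.15 [601.  288.  231.1] yaw -11.4 ys,sl,h (np.float64(-53.9), np.float64(-238.9), np.float64(238.8)) F [-1.  -0.4 -0.5] Fn -0.7 T [-0.033 -0.013  0.036]
  return _methods._mean(a, axis=axis, dtype=dtype,
  ret = um.true_divide(
Traceback (most recent call last):
  File "h.py", line 53, in wtilt
    t=p[rng.choice(len(p),3,0)];m=np.cross(t[1]-t[0],t[2]-t[0]);l=np.linalg.norm(m)
        ~~~~~~~~~~^^^^^^^^^^^^
  File "numpy/random/_generator.pyx", line 864, in numpy.random._generator.Generator.choice
ValueError: a must be a positive integer unless no samples are taken
```

Run:
```python
from h import *
s,im,d,P,L,o=blk("wrist");H,S,V=hsv(im)
o=(d>0)&(S>150)&(H<16)&(P[...,2]>55)&(P[...,2]<80)&(abs(P[...,0]-600)<90)&(abs(P[...,1]-285)<90)
r=cv2.minAreaRect(P[o][:,:2].astype(np.float32));print(o.sum(),r,np.percentile(P[o][:,2],[2,50,98]))
g=(d>0)&(H>45)&(H<75)&(S>120)&(abs(P[...,0]-600)<100)&(abs(P[...,1]-283)<100)
print("mat",cv2.minAreaRect(P[g][:,:2].astype(np.float32)));bed()
cv2.imwrite("pics/end.png",im[...,::-1])
```

```text
1536 ((600.055419921875, 284.84307861328125), (24.27117156982422, 69.18074798583984), 78.40612030029297) [56.79681475 67.03417374 68.84625255]
mat ((598.58349609375, 281.3192138671875), (158.73719787597656, 143.11256408691406), 73.22303009033203)
  return _methods._mean(a, axis=axis, dtype=dtype,
  ret = ret.dtype.type(ret / rcount)
Traceback (most recent call last):
  File "h.py", line 69, in bed
    print(cam,m.sum(),"face n",np.median(q[m]@N).round(1),"x",np.percentile((P-mid)[(d>0)&(S<60)&(V>100)&(abs(q@X)<35)&(abs(q@N)<9)&(q@A>20)&(q@A<90)]@X,[2,98]).round(1))
                                                              ~~~~~~~~~~~~~^^^^^^^^^^^^^^^^^^^^^^^^^^^^^^^^^^^^^^^^^^^^^^^^^^^^^^^^^^^^^^^^^^^^^^^^^^^^^^^^^^^^^
IndexError: index -1 is out of bounds for axis 0 with size 0
```

```bash
python3 -c "
from workcell import robot
print(robot.hand_in())"
```

```text
the job is handed in; nothing more can be done
None
```

I swept the orange block along the blade from the tang end to the point, with the bed pressed in about 7–8 mm and the sole within roughly 6° of flat. I then set it upright about 4 mm from the mat's centre and handed the job in; no verdict was returned, and I did not re-check the other things on the bench or the bed afterwards.

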